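# Sort the loose things on the bench into the trays

## Robot

A 6-joint arm with a two-finger parallel gripper is mounted at the origin on a cart in front of the work surface, level with it; the furniture and walls round the work are solid. World frame = base frame: x ahead of the robot, y to its left, z up, the work surface at z = 0. Lengths are in m, angles in degrees, forces in N, time in s.
With the tool pointing down it reaches from about 0.4 to 0.825 m from the base axis. Payload 7 kg.
Tool frame: the origin (TCP) lies on the centre line of the jaws, within the pads' length; the fingertips stand 14 mm ahead of it and the grasp point (between the pads) lies 5 mm behind it; z points along the fingers, x is the direction in which the jaws open and shut, and the axes are right-handed (so a half turn about z gives the same grasp; the last joint's range is limited). The gripper opens to 88 mm and grips with 3 to 60 N. Pads are 19 mm wide; open, the fingers measure 130 mm over their backs; the gripper's body (78 mm by 193 mm) begins 47 mm behind the grasp point.
Start: joints at [-59.066, 20.546, 0.682, 0, -70.136, -16.507], TCP at [0.168, -0.654, 0.241] pointing down, gripper open.
Joint ranges: [-176.03, 176.03], [-82.01, 121.73], [-58.28, 71.71], [-173.87, 95.51], [-174.79, -0.11], [-173.66, 173.66]. Speed limits (degrees/s): [136.94, 136.94, 172.46, 180, 180, 180].

## Interface

Orientations are given as [roll, pitch, yaw] about the fixed x, y, z axes, in that order (R = Rz(yaw) Ry(pitch) Rx(roll)).
In Python, from plant import * gives the robot as it stands.
- The arm moves only by the shell command python3 -m handwheel 'ROWS' [OPENING]. ROWS is JSON, a list of rows, each a list of 2 entries, a list of its own where there are three numbers: the shift along the tool's x, y, z each as a share of 0.2 m, from -1 to 1, then the turn, a rotation vector about the tool's x, y, z each as a share of 360 degrees, from -1 to 1. In form: [[[tx, ty, tz], [ax, ay, az]], ...]. A call has 1 to 5 rows; each row is the pose to reach, as a shift and turn from the pose commanded when the call began, along the tool's axes at that moment, turning the shorter way round; what a row does not reach only later rows make up. A row lasts 1/12 s, in which the tool goes at most 41.7 mm and 7.16 degrees, less where a joint would pass 70% of its speed; a pose out of reach is approached as far as the arm can. A call with a number of a shift or a turn outside -1 to 1 is refused whole. A call with a gripper value outside its range is refused whole. OPENING is the closure, from -1 (fully open) to 1 (shut), set as the call begins (- or left out, the last holds). The fingers move at their own pace and stop on an object; the grip force is fixed at half the most. Time passes only in rows, so rows that repeat a pose let the fingers close. It gives the time, the measured TCP pose, the force and the opening at its end, in the units of the state.
- get_obs(): the state, without advancing time (a new reading comes with each control period).
- snapshot(name): name is "side" or "top" or "wrist"; returns a dict with "color" (480x640x3 uint8, red, green, blue), "z_map" (480x640 float32, m along the optical axis (not along the pixel's ray), 0 where there is no reading), "intrinsics" (3x3 intrinsics, pixels), "rvec" (rotation vector, rad) and "tvec" (3), from world to camera coordinates, as OpenCV has them. Camera axes: x right, y down, z forward; pixel columns grow to the right and rows downward; lengths in m; the calibration is good to about 2 mm. A picture is of the moment at which its call begins.
- close_job(): hands the job in, once; it reports no verdict.
The state is a dict: "clock": time; "joint_pos": joint angles; "qvel": joint speeds; "tau": joint torques, N m; "tool_pos": TCP position; "orientation": TCP orientation; "force": force on the tool from outside, world axes, zero at the start; "moment": the same for the moment, N m; "opening": finger opening in m.
Only numpy, scipy, OpenCV 4.12 (cv2) and the standard library are available. Lean on these libraries where they do the work, as an engineer would, in place of code of your own. Each camera call takes 0.05 s, during which the arm holds its last target. There are 200 camera calls.

## Task

Sort the five loose things in front of the trays: the two wood offcuts go in the yellow tray, the two turned tool handles in the green tray and the folded sliding bevel in the blue tray. Put everything right inside its tray on the tray's floor, nothing piled up: the offcuts and the bevel lying flat, the handles standing upright. Leave the red pencil and the small iron plane where they are.

Things in the scene. Friction and masses are not known exactly. Their poses are not given: they have to be found in the camera images.
- walnut_c (a point): brown walnut offcut, a plain block 27 (x) x 54 (y) x 27 (z) mm lying on the bench. Point: its centre.
- beech_c (a point): pale beech offcut, a plain block 24 (x) x 66 (y) x 24 (z) mm lying on the bench. Point: its centre.
- bulb_c (a point): red-brown bulb-shaped turned handle standing upright on its flat bulb end: bulb 51 mm across over its lower 50 mm, above it a neck about 27 mm across; 85 mm tall. Point: on its axis, half-way up (42.5 mm above its foot). z is its axis, up.
- file_handle_c (a point): pale turned file handle standing upright: 39 mm across near the foot (36 mm at the foot), 28 mm at 50 mm up, 25 mm from 66 mm up to the top, the last 16 mm a brass ferrule; 90 mm tall. Point: on its axis, half-way up (45 mm above its foot). z is its axis, up.
- bevel_c (a point): sliding bevel folded shut (does not open), dark red-brown wood stock with a brass pivot near one end, 24 (x) x 125 (y) x 20 (z) mm, lying flat. Point: its centre.
- tray_green_floor (a point): green open tray fixed to the bench, one of three alike but for colour; 110 x 180 mm outside, 26 mm high, walls and floor 5 mm thick (inside 100 x 170 mm). Point: centre of the inner floor, 5 mm above the bench. x across its short side, y along its long side, z up. A brass plate is on its -x side.
- tray_blue_floor (a point): blue open tray fixed to the bench, one of three alike but for colour; 110 x 180 mm outside, 26 mm high, walls and floor 5 mm thick (inside 100 x 170 mm). Point: centre of the inner floor, 5 mm above the bench. x across its short side, y along its long side, z up. A brass plate is on its -x side.
- tray_yellow_floor (a point): yellow open tray fixed to the bench, one of three alike but for colour; 110 x 180 mm outside, 26 mm high, walls and floor 5 mm thick (inside 100 x 170 mm). Point: centre of the inner floor, 5 mm above the bench. x across its short side, y along its long side, z up. A brass plate is on its -x side.
- red_pencil: red carpenter's pencil, 14 (x) x 177 (y) x 8 (z) mm, lying loose across between the things and the trays; to be left alone. Origin: centre of its underside.
- plane: small black iron plane with knob and tote, 42 (x) x 137 (y) x 71 (z) mm, standing at the right of the trays; to be left alone. Origin: centre of its underside.
Things that resemble listed ones, but are neither listed nor needed, are in the scene too. What is shaped like the part that bears beech_c but black is not meant.

How it is judged:
By the outcome, as a careful person would: the job done as asked, in the order asked, and still so for the second after the job is handed in, with the robot touching nothing.
It also fails if it takes over 131 s, if anything falls off the work surface, if the arm or the gripper's body presses on something with over 40 N, if the wrist force passes 120 N, or if a joint passes its speed limit or range.

## Working session

There is one attempt and no reset: what is moved stays moved. The work goes in short steps, Python scripts to look and compute and a shell command to move; the robot and the scene stay as the last step left them, time stands still between calls to the robot, and variables do not carry over. Pictures are saved under pics/ and viewed, about 12 in all and at most 16, crops included, and the job is handed in when it is done.

```bash
ls; mkdir -p pics; cat > h.py <<'E'
from plant import *
import numpy as np, cv2
def save(n,c,crop=None,s=1):
    im=c["color"][...,::-1]
    if crop: x0,y0,x1,y1=crop; im=im[y0:y1,x0:x1]
    if s!=1: im=cv2.resize(im,None,fx=s,fy=s,interpolation=cv2.INTER_CUBIC)
    cv2.imwrite("pics/"+n,im)
def cloud(c):
    z=c["z_map"]; K=np.array(c["intrinsics"]); v,u=np.mgrid[:480,:640]
    P=np.stack([(u-K[0,2])/K[0,0]*z,(v-K[1,2])/K[1,1]*z,z],-1)
    R=cv2.Rodrigues(np.array(c["rvec"],float))[0]
    W=(P-np.array(c["tvec"]).ravel())@R
    W[z==0]=np.nan
    return W
E
python3 - <<'E'
from h import *
print(get_obs())
for n in("top","side"):
    c=snapshot(n); save(n+"1.png",c); np.save(n+"W.npy",cloud(c)); np.save(n+"C.npy",c["color"])
    R=cv2.Rodrigues(np.array(c["rvec"],float))[0]; print(n,-R.T@np.array(c["tvec"]).ravel(),c["intrinsics"])
E
```

```text
pics
{'clock': 0.0, 'joint_pos': array([-5.90674283e+01,  2.05915336e+01,  6.33504958e-01, -2.18565063e-02,
       -7.01353097e+01, -1.65058479e+01]), 'qvel': array([-0.01844619, -0.00048293,  0.00109236, -0.01190996, -0.05242086,
       -0.05433136]), 'tau': array([ 5.15685842e-04, -5.82707334e+01,  2.93053633e+01,  6.99657887e+00,
        6.85199499e-03, -1.77102997e-04]), 'tool_pos': array([ 0.16802621, -0.6532661 ,  0.23961405]), 'orientation': array([-1.79993178e+02, -9.53300091e-02,  1.04419275e+02]), 'force': array([ 0.56443816, -0.40365682, -0.00277054]), 'moment': array([ 0.05011089,  0.03096567, -0.00122811]), 'opening': 0.08753734654410338}
top [ 0.48299651 -0.08503433  1.05953179] [[435.17028462   0.         320.92278983]
 [  0.         435.17028462 243.28516564]
 [  0.           0.           1.        ]]
side [0.13826352 1.41081017 0.63437524] [[600.39327356   0.         321.41285149]
 [  0.         600.39327356 247.40671154]
 [  0.           0.           1.        ]]
```

View pics/top1.png

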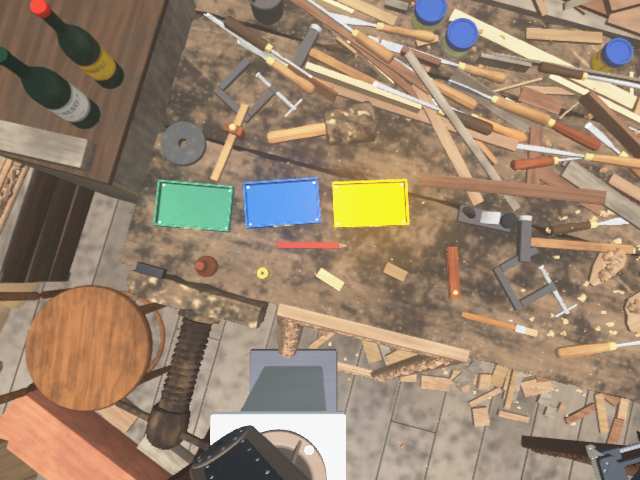

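View pics/side1.png

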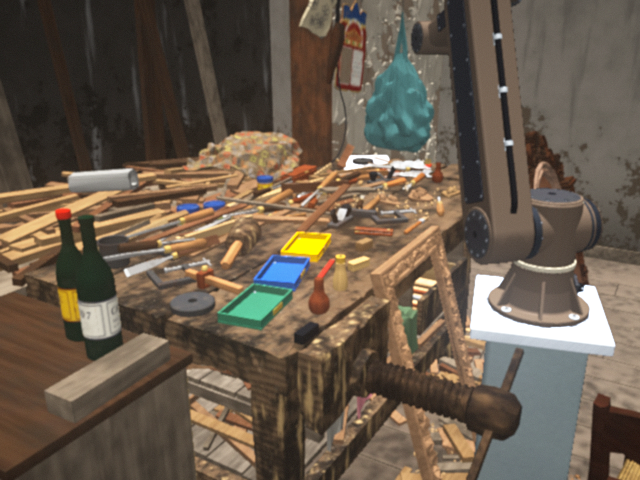

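The top view shows the bulb at (205,265), file handle at (263,273), beech at (330,280), walnut at (396,272) and bevel at (453,272). The trays are at (193,205) green, (282,202) blue and (370,203) yellow. The black block at (150,270) is the decoy for the beech.

```bash
python3 - <<'E'
from h import *
W=np.load("topW.npy");C=np.load("topC.npy")
save("crop1.png",{"color":C},(130,165,530,335),2)
print("bench z",np.nanmedian(W[225:235,240:420,2]))
def comp(n,x0,y0,x1,y1,zlo,zhi=.2):
    w=W[y0:y1,x0:x1]; m=((w[...,2]>zlo)&(w[...,2]<zhi)).astype(np.uint8)
    k,l,s,_=cv2.connectedComponentsWithStats(m)
    if k<2: print(n,"none");return
    i=1+np.argmax(s[1:,4]); p=w[l==i]
    r=cv2.minAreaRect((p[:,:2]*1000).astype(np.float32))
    print(n,s[i,4],"c",np.round(r[0],1),"size",np.round(r[1],1),"ang",round(r[2],1),"z",np.round(np.nanpercentile(p[:,2],[5,50,95])*1000,1),"mean",np.round(p.mean(0)*1000,1))
comp("bulb",188,250,222,282,.012);comp("bulbtop",188,245,222,282,.07)
comp("file",250,260,278,285,.012);comp("filetop",250,260,278,285,.075)
comp("beech",308,262,350,297,.012);comp("walnut",378,258,412,288,.012);comp("bevel",440,240,468,305,.010)
comp("pencil",268,235,355,255,.004)
comp("plane",450,200,520,235,.012);comp("black",130,258,170,282,.012)
for n,b in dict(green=(150,172,238,236),blue=(239,172,326,233),yellow=(327,172,416,233)).items(): comp(n,*b,.015,.06)
E
```

```text
bench z -0.0005284566840366286
bulb 381 c [500.4 171.2] size [48.5 47.3] ang 90.0 z [25.1 42.5 85.2] mean [499.9 164.9  49.7]
bulbtop 95 c [500.5 171.4] size [20.2 23.1] ang 0.4 z [75.8 83.4 86.5] mean [500.4 169.8  82.5]
file 214 c [484.8  26.8] size [29.7 36. ] ang 86.2 z [26.7 68.8 91.7] mean [484.2  25.9  64.2]
filetop 102 c [483.9  29.9] size [22.3 22.4] ang 0.0 z [86.  89.3 92.1] mean [484.2  30.1  89.2]
beech 280 c [ 469.8 -121.8] size [65.7 23.8] ang 57.8 z [19.9 23.3 26.8] mean [ 469.9 -121.9   23.4]
walnut 270 c [ 487.3 -276.7] size [54.6 26.3] ang 63.5 z [22.2 26.1 29.3] mean [ 487.6 -275.8   25.9]
bevel 539 c [ 486.2 -419.7] size [122.9  25.9] ang 1.7 z [14.5 17.8 21.1] mean [ 486.  -419.3   17.7]
pencil 388 c [552.7 -78.2] size [ 17.4 164.8] ang 0.7 z [ 4.8  7.8 11. ] mean [552.4 -75.1   7.9]
plane 996 c [ 616.  -507.9] size [158.7  42.9] ang 78.5 z [13.1 26.5 60.5] mean [ 614.9 -501.2   32.5]
black 307 c [490.2 304.8] size [66.7 24.5] ang 73.6 z [18.4 23.1 26.5] mean [490.1 303.   23. ]
green 659 c [644.9 205.6] size [180.8 111.3] ang 85.0 z [17.1 24.6 28.4] mean [645.8 207.4  24. ]
blue 601 c [653.1  -5.7] size [111.5 180. ] ang 4.5 z [17.8 24.6 28.1] mean [653.9  -3.3  24.2]
yellow 608 c [ 652.  -219.7] size [111.6 180.4] ang 2.6 z [17.7 24.6 28.3] mean [ 653.1 -222.5   24.1]
```

View pics/crop1.png

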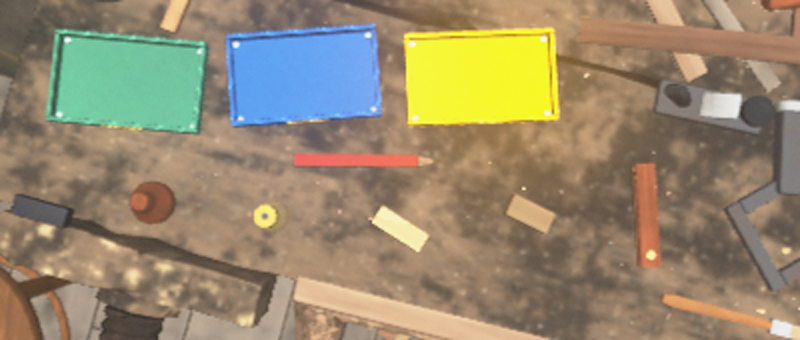

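The sizes and heights match the descriptions. Next is a helper that converts a target world pose into handwheel units. I'll go in the order asked, starting with the walnut.

```bash
cat > g.py <<'E'
# g.py x y z yaw (mm, deg; jaw axis modulo 180 unless 5th arg): prints shift/turn shares from measured pose
import sys; from h import *
from scipy.spatial.transform import Rotation as Ro
o=get_obs(); p=np.array(o["tool_pos"]); R=Ro.from_euler("xyz",o["orientation"],degrees=True)
x,y,z,yaw=map(float,sys.argv[1:5])
best=min((yaw,yaw+180),key=lambda w:(R.inv()*Ro.from_euler("xyz",[180,0,w],degrees=True)).magnitude())
t=R.inv()*Ro.from_euler("xyz",[180,0,best],degrees=True)
print("t=%.2f"%o["clock"],"pos",np.round(p*1000,1),"ori",np.round(o["orientation"],1),"open",round(o["opening"]*1000,1),"F",np.round(o["force"],1),"j",np.round(o["joint_pos"]))
print("shift",np.round(R.inv().apply(np.array([x,y,z])/1000-p)/.2,4),"turn",np.round(t.as_rotvec(degrees=True)/360,4))
E
python3 g.py 487.5 -276.5 150 153.5
```

```text
t=0.10 pos [ 168.  -653.3  239.7] ori [-1.800e+02 -1.000e-01  1.044e+02] open 87.5 F [ 0.1 -0.3  0.1] j [-59.  21.   1.  -0. -70. -17.]
shift [1.4263 2.0163 0.4504] turn [ 1.000e-04 -2.000e-04 -1.363e-01]
```

```bash
for_() { :; }
python3 -m handwheel '[[[0.5,0.7,0.1],[0,0,0]],[[0.5,0.7,0.1],[0,0,0]],[[0.5,0.7,0.1],[0,0,0]],[[0.5,0.7,0.1],[0,0,0]],[[0.5,0.7,0.1],[0,0,0]]]' -1
python3 -m handwheel '[[[0.5,0.7,0.1],[0,0,0]],[[0.5,0.7,0.1],[0,0,0]],[[0.5,0.7,0.1],[0,0,0]],[[0.5,0.7,0.1],[0,0,0]],[[0.5,0.7,0.1],[0,0,0]]]'
python3 -m handwheel '[[[0,0,0],[0,0,-0.09]],[[0,0,0],[0,0,-0.09]],[[0,0,0],[0,0,-0.09]],[[0,0,0],[0,0,-0.09]],[[0,0,0],[0,0,-0.09]]]'
python3 g.py 487.5 -276.5 150 153.5
```

```text
clock: 0.52
tool_pos: [0.2813, -0.5177, 0.2196]
orientation: [180.0, -0.1, 104.6]
force: [-1.2, 0.8, -0.6]
opening: 0.0875
clock: 0.93
tool_pos: [0.3921, -0.3863, 0.1997]
orientation: [180.0, -0.1, 104.6]
force: [-1.0, -1.3, 0.4]
opening: 0.0874
clock: 1.35
tool_pos: [0.3894, -0.39, 0.2003]
orientation: [-180.0, -0.0, 137.2]
force: [0.0, 0.1, -0.4]
opening: 0.0877
t=1.35 pos [ 389.4 -390.   200.3] ori [-180.    -0.   137.2] open 87.7 F [ 0.   0.1 -0.4] j [-25.  11. -18.  -0. -61. -18.]
shift [0.025  0.7498 0.2513] turn [ 0.     -0.0001 -0.0452]
```

```bash
python3 -m handwheel '[[[0.025,0.75,0.25],[0,0,-0.045]],[[0.025,0.75,0.25],[0,0,-0.045]],[[0.025,0.75,0.25],[0,0,-0.045]],[[0.025,0.75,0.25],[0,0,-0.045]],[[0.025,0.75,0.25],[0,0,-0.045]]]'
python3 -m handwheel '[[[0,0,0],[0,0,0]],[[0,0,0],[0,0,0]]]' | head -1
python3 - <<'E'
from h import *
c=snapshot("wrist");save("w1.png",c);W=cloud(c);w=W[W[...,2]>.014]
K=cv2.connectedComponentsWithStats(((W[...,2]>.014)&(W[...,2]<.04)).astype(np.uint8))
for i in range(1,K[0]):
    if K[2][i,4]>1500:
        p=W[K[1]==i]; print(K[2][i],cv2.minAreaRect((p[:,:2]*1000).astype(np.float32)),np.nanmedian(p[:,2]))
E
python3 g.py 487.5 -276.5 20 153.5
```

```text
clock: 1.77
tool_pos: [0.4905, -0.2739, 0.1481]
orientation: [-180.0, -0.2, 153.2]
force: [-0.6, -1.1, -0.9]
opening: 0.0878
clock: 1.93
[   0    0   48  123 2852] ((610.3547973632812, -460.5677490234375), (74.51773071289062, 30.98640251159668), 50.008514404296875) 0.015368507111155602
[ 130    0  180  100 6631] ((488.6062927246094, -421.2900390625), (120.00263977050781, 24.454002380371094), 2.3456571102142334) 0.017575137229807306
[  505     0    76   294 15991] ((335.52239990234375, -256.80230712890625), (202.06558227539062, 32.4320182800293), 76.01209259033203) 0.03663589725253298
[ 303  190   39   78 2925] ((486.974609375, -278.53924560546875), (54.3734130859375, 26.568342208862305), 63.407569885253906) 0.02605824044761768
t=1.98 pos [ 488.1 -277.8  150.7] ori [-180.   -0.  153.] open 87.5 F [-0.7 -0.2  0.7] j [-10.  14. -21.   0. -55. -17.]
shift [0.0056 0.0046 0.6533] turn [-0.     -0.     -0.0014]
```

View pics/w1.png

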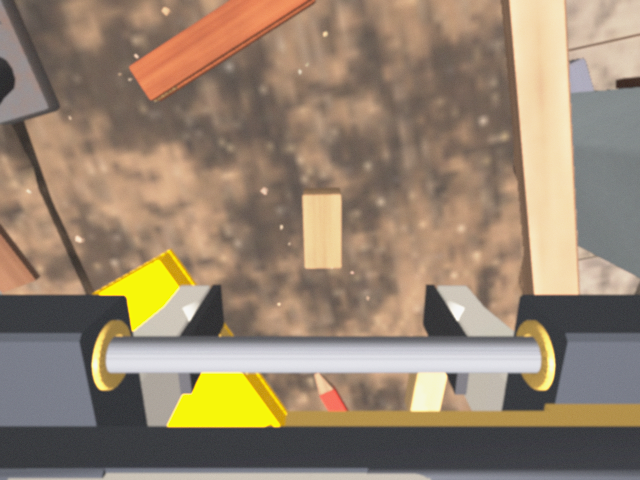

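The walnut is at wrist pixel (322,230), 54×27 mm and aligned with the jaws. Now descending and gripping.

```bash
python3 -m handwheel '[[[0.005,0.0,0.5],[0,0,0]],[[0.005,0.0,0.5],[0,0,0]],[[0.005,0.0,0.5],[0,0,0]],[[0.005,0.0,0.5],[0,0,0]],[[0.005,0.0,0.5],[0,0,0]]]' >/dev/null
python3 -m handwheel '[[[0,0,0.08],[0,0,0]],[[0,0,0.16],[0,0,0]],[[0,0,0.16],[0,0,0]],[[0,0,0.16],[0,0,0]]]'
python3 -m handwheel '[[[0,0,0],[0,0,0]],[[0,0,0],[0,0,0]],[[0,0,0],[0,0,0]],[[0,0,0],[0,0,0]],[[0,0,0],[0,0,0]]]' 1
python3 -m handwheel '[[[0,0,0],[0,0,0]],[[0,0,0],[0,0,0]],[[0,0,0],[0,0,0]],[[0,0,0],[0,0,0]],[[0,0,0],[0,0,0]]]'
python3 -m handwheel '[[[0,0,-0.1],[0,0,0]],[[0,0,-0.2],[0,0,0]],[[0,0,-0.4],[0,0,0]],[[0,0,-0.4],[0,0,0]],[[0,0,-0.4],[0,0,0]]]'
python3 g.py 650 -177 100 182.6
```

```text
clock: 2.73
tool_pos: [0.4882, -0.2776, 0.0201]
orientation: [180.0, 0.1, 153.0]
force: [0.6, 0.2, 0.9]
opening: 0.0874
clock: 3.15
tool_pos: [0.4879, -0.277, 0.0191]
orientation: [180.0, 0.0, 153.0]
force: [-0.3, 0.2, -0.1]
opening: 0.0598
clock: 3.57
tool_pos: [0.4876, -0.277, 0.0185]
orientation: [-180.0, -0.0, 153.0]
force: [0.0, -0.1, 0.2]
opening: 0.0269
clock: 3.98
tool_pos: [0.4892, -0.2773, 0.1009]
orientation: [179.9, 0.3, 153.0]
force: [0.4, 0.2, -1.9]
opening: 0.0265
t=3.98 pos [ 489.2 -277.3  100.9] ori [179.9   0.3 153. ] open 26.5 F [ 0.4  0.2 -1.9] j [-10.  17. -24.   0. -48. -17.]
shift [-0.4893  0.8118  0.008 ] turn [-0.      0.0008 -0.0821]
```

```bash
python3 -m handwheel '[[[-0.49,0.81,0],[0,0,-0.082]],[[-0.49,0.81,0],[0,0,-0.082]],[[-0.49,0.81,0],[0,0,-0.082]],[[-0.49,0.81,0],[0,0,-0.082]],[[-0.49,0.81,0],[0,0,-0.082]]]' >/dev/null
python3 -m handwheel '[[[0,0,0],[0,0,0]],[[0,0,0],[0,0,0]],[[0,0,0],[0,0,0]]]' | tail -1
python3 g.py 650 -177 25 182.6
```

```text
opening: 0.0264
t=4.65 pos [ 647.3 -177.    97.1] ori [ 180.    -0.2 -177.5] open 26.4 F [-0.6 -0.  -0.8] j [  1.  27. -10.  -0. -54.   1.]
shift [-0.0146 -0.001   0.3602] turn [ 0.0001 -0.0004 -0.0002]
```

```bash
python3 -m handwheel '[[[-0.014,0,0.15],[0,0,0]],[[-0.014,0,0.3],[0,0,0]],[[-0.014,0,0.36],[0,0,0]],[[-0.014,0,0.36],[0,0,0]],[[-0.014,0,0.36],[0,0,0]]]'
python3 -m handwheel '[[[0,0,0.004],[0,0,0]],[[0,0,0.004],[0,0,0]],[[0,0,0.004],[0,0,0]],[[0,0,0.004],[0,0,0]],[[0,0,0.004],[0,0,0]]]' -0.05
python3 -m handwheel '[[[0,0,0],[0,0,0]],[[0,0,0],[0,0,0]],[[0,0,-0.1],[0,0,0]],[[0,0,-0.3],[0,0,0]],[[0,0,-0.5],[0,0,0]]]'
python3 -m handwheel '[[[0,0,-0.1],[0,0,0]],[[0,0,-0.1],[0,0,0]],[[0,0,-0.1],[0,0,0]]]' -1|head -2
python3 g.py 470 -122 150 147.8
```

```text
clock: 5.07
tool_pos: [0.6502, -0.1776, 0.0263]
orientation: [-180.0, -0.1, -177.5]
force: [-0.4, -0.6, -0.9]
opening: 0.0262
clock: 5.48
tool_pos: [0.6514, -0.1769, 0.0263]
orientation: [-180.0, 0.0, -177.5]
force: [-0.3, -0.6, 0.7]
opening: 0.0452
clock: 5.9
tool_pos: [0.6498, -0.1769, 0.1252]
orientation: [180.0, -0.2, -177.5]
force: [0.8, -0.2, 0.9]
opening: 0.0459
clock: 6.15
tool_pos: [0.6521, -0.1769, 0.1479]
t=6.15 pos [ 652.1 -176.9  147.9] ori [-180.     0.2 -177.4] open 60.3 F [-1.2  0.8 -0.4] j [  1.  24.  -6.  -0. -59.   1.]
shift [ 0.8973  0.3145 -0.014 ] turn [0.0002 0.0006 0.0965]
```

Next is the beech, with a picture from the wrist camera above it.

```bash
python3 -m handwheel '[[[0.9,0.31,0],[0,0,0.096]],[[0.9,0.31,0],[0,0,0.096]],[[0.9,0.31,0],[0,0,0.096]],[[0.9,0.31,0],[0,0,0.096]],[[0.9,0.31,0],[0,0,0.096]]]' >/dev/null
python3 -m handwheel '[[[0,0,0],[0,0,0]],[[0,0,0],[0,0,0]],[[0,0,0],[0,0,0]]]' | tail -1
cat > wl.py <<'E'
from h import *; import sys
lo,hi=map(float,sys.argv[2:4])
c=snapshot("wrist");save(sys.argv[1],c);W=cloud(c)
K=cv2.connectedComponentsWithStats(((W[...,2]>lo)&(W[...,2]<hi)).astype(np.uint8))
for i in range(1,K[0]):
    if K[2][i,4]>600:
        p=W[K[1]==i]; r=cv2.minAreaRect((p[:,:2]*1000).astype(np.float32)); print(K[2][i],np.round(r[0],1),np.round(r[1],1),round(r[2],1),np.round(np.nanmedian(p[:,2])*1000,1))
E
python3 wl.py w2.png .014 .04
python3 g.py 470 -122 19 147.8
```

```text
opening: 0.0872
[  393     0   123   328 15900] [ 368.3 -108.6] [223.8  38.6] 76.3 37.0
[   0  102  171  229 4053] [ 598.4 -218.8] [174.9  38.2] 80.2 22.6
[ 304  185   36   93 3149] [ 468.7 -123.3] [65.9 24. ] 57.9 23.0
[  27  257   75   37 1621] [ 648.6 -187.3] [28.1 36.1] 1.4 30.3
[ 202  373   69   53 1031] [602.2 -39.7] [ 7.6 76.6] 5.9 22.3
[ 383  373   52   38 1237] [479.6  20.4] [19.6 38.1] 68.8 29.2
t=6.87 pos [ 469.3 -123.   145.5] ori [-180.    -0.   148.1] open 87.6 F [0.4 0.6 0.3] j [  9.   8. -30.   0. -52. -41.]
shift [-5.000e-04  6.400e-03  6.323e-01] turn [-0.     -0.      0.0007]
```

```bash
python3 -m handwheel '[[[0,0.002,0.5],[0,0,0]],[[0,0.002,0.5],[0,0,0]],[[0,0.002,0.5],[0,0,0]],[[0,0.002,0.5],[0,0,0]],[[0,0.002,0.5],[0,0,0]]]' >/dev/null
python3 -m handwheel '[[[0,0,0.07],[0,0,0]],[[0,0,0.135],[0,0,0]],[[0,0,0.135],[0,0,0]],[[0,0,0.135],[0,0,0]]]'
python3 -m handwheel '[[[0,0,0],[0,0,0]],[[0,0,0],[0,0,0]],[[0,0,0],[0,0,0]],[[0,0,0],[0,0,0]],[[0,0,0],[0,0,0]]]' 1 >/dev/null
python3 -m handwheel '[[[0,0,0],[0,0,0]],[[0,0,0],[0,0,0]],[[0,0,0],[0,0,0]],[[0,0,0],[0,0,0]],[[0,0,0],[0,0,0]]]'
python3 -m handwheel '[[[0,0,-0.1],[0,0,0]],[[0,0,-0.2],[0,0,0]],[[0,0,-0.4],[0,0,0]],[[0,0,-0.4],[0,0,0]],[[0,0,-0.4],[0,0,0]]]'
python3 g.py 654 -262 100 182.6
```

```text
clock: 7.62
tool_pos: [0.4698, -0.1227, 0.0198]
orientation: [180.0, 0.0, 148.0]
force: [0.7, 0.9, -0.0]
opening: 0.0877
clock: 8.45
tool_pos: [0.4688, -0.1226, 0.0187]
orientation: [-180.0, -0.0, 148.0]
force: [0.2, -0.2, 0.7]
opening: 0.0268
clock: 8.87
tool_pos: [0.4704, -0.1225, 0.1008]
orientation: [179.8, 0.2, 148.0]
force: [0.1, -0.3, -0.4]
opening: 0.0238
t=8.87 pos [ 470.4 -122.5  100.8] ori [179.8   0.2 148. ] open 23.8 F [ 0.1 -0.3 -0.4] j [  9.  11. -34.   0. -45. -41.]
shift [-1.1483 -0.1052  0.0082] turn [ 0.0003  0.0007 -0.0961]
```

```bash
python3 -m handwheel '[[[-0.9,-0.08,0],[0,0,0]],[[-0.9,-0.08,0],[0,0,0]],[[-0.9,-0.08,0],[0,0,0]],[[-0.9,-0.08,0],[0,0,0]],[[-0.9,-0.08,0],[0,0,0]]]' >/dev/null
python3 -m handwheel '[[[-0.25,-0.025,0],[0,0,-0.096]],[[-0.25,-0.025,0],[0,0,-0.096]],[[-0.25,-0.025,0],[0,0,-0.096]],[[-0.25,-0.025,0],[0,0,-0.096]],[[-0.25,-0.025,0],[0,0,-0.096]]]' >/dev/null
python3 -m handwheel '[[[0,0,0],[0,0,0]],[[0,0,0],[0,0,0]],[[0,0,0],[0,0,0]]]' | tail -1
python3 g.py 654 -262 25 182.6
```

```text
opening: 0.0236
t=9.95 pos [ 652.3 -262.2   97.8] ori [ 1.800e+02 -1.000e-01 -1.777e+02] open 23.6 F [ 0.5 -0.1 -0.9] j [ -6.  29.  -5.  -0. -56.   8.]
shift [-0.009   0.0006  0.3641] turn [ 0.0001 -0.0002 -0.0007]
```

```bash
python3 -m handwheel '[[[-0.008,0,0.15],[0,0,0]],[[-0.008,0,0.3],[0,0,0]],[[-0.008,0,0.365],[0,0,0]],[[-0.008,0,0.365],[0,0,0]],[[-0.008,0,0.365],[0,0,0]]]'
python3 -m handwheel '[[[0,0,0.004],[0,0,0]],[[0,0,0.004],[0,0,0]],[[0,0,0.004],[0,0,0]],[[0,0,0.004],[0,0,0]],[[0,0,0.004],[0,0,0]]]' -0.05
python3 -m handwheel '[[[0,0,0],[0,0,0]],[[0,0,0],[0,0,0]],[[0,0,-0.1],[0,0,0]],[[0,0,-0.3],[0,0,0]],[[0,0,-0.5],[0,0,0]]]'
python3 -m handwheel '[[[0,0,-0.3],[0,0,0]],[[0,0,-0.3],[0,0,0]],[[0,0,-0.3],[0,0,0]],[[0,0,-0.3],[0,0,0]]]' -1|head -2
python3 wl.py w3.png .012 .05
python3 g.py 500.4 171 200 180
```

```text
clock: 10.37
tool_pos: [0.6539, -0.2622, 0.0252]
orientation: [180.0, -0.1, -177.5]
force: [0.0, 0.9, -0.3]
opening: 0.0238
clock: 10.78
tool_pos: [0.6544, -0.2623, 0.0252]
orientation: [-180.0, 0.0, -177.5]
force: [-0.4, 0.4, 0.2]
opening: 0.045
clock: 11.2
tool_pos: [0.653, -0.2621, 0.1243]
orientation: [180.0, -0.2, -177.5]
force: [1.0, -1.0, 1.0]
opening: 0.0457
clock: 11.53
tool_pos: [0.655, -0.2624, 0.1872]
[    0     0   175   294 18606] [ 844.8 -301.8] [243.2 127. ] 80.9 33.0
[ 230    0   56  114 5103] [ 707.4 -379.5] [75.9 32.1] 82.8 22.6
[ 481    0  159   26 4075] [ 492.5 -416.9] [112.5  16.1] 2.1 17.5
[ 252  155  145  181 4077] [ 651.9 -231.8] [111.5 158.5] 2.5 24.6
[ 311  177   31   84 2527] [ 652.  -261.4] [23.6 65.7] 2.3 28.0
[ 309  280   32   56 1774] [ 649.6 -183.8] [26.4 44.3] 2.4 30.8
[ 249  383  121   28 1738] [659.1 -85.3] [110.1  27.1] 4.8 21.9
t=11.58 pos [ 654.2 -262.1  185.3] ori [ 180.     0.  -177.5] open 71.0 F [-0.9 -0.4 -1.3] j [ -6.  25.   1.  -0. -65.   9.]
shift [ 0.6723  2.1975 -0.0732] turn [0.0001 0.0001 0.007 ]
```

View pics/w3.png

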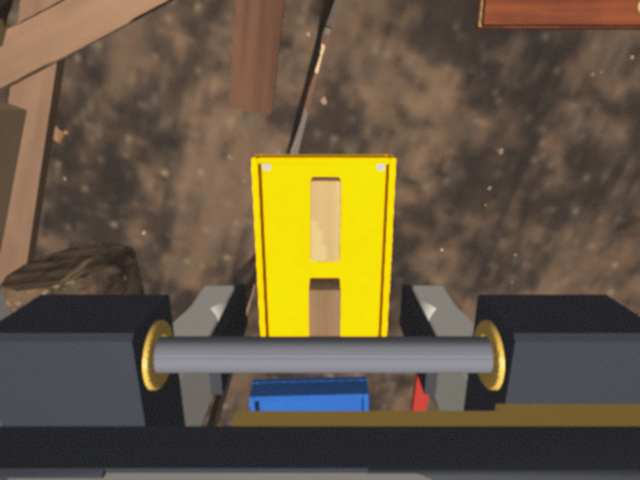

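The beech (325,220) and walnut (324,308) lie flat and apart in the yellow tray. Next the bulb handle.

```bash
python3 -m handwheel '[[[0.22,0.73,-0.04],[0,0,0]],[[0.22,0.73,-0.04],[0,0,0]],[[0.22,0.73,-0.04],[0,0,0]],[[0.22,0.73,-0.04],[0,0,0]],[[0.22,0.73,-0.04],[0,0,0]]]' >/dev/null
python3 -m handwheel '[[[0.22,0.73,-0.03],[0,0,0]],[[0.22,0.73,-0.03],[0,0,0]],[[0.22,0.73,-0.03],[0,0,0]],[[0.22,0.73,-0.03],[0,0,0]],[[0.22,0.73,-0.03],[0,0,0]]]' >/dev/null
python3 -m handwheel '[[[0.22,0.73,-0.03],[0,0,0.019]],[[0.22,0.73,-0.03],[0,0,0.019]],[[0.22,0.73,-0.03],[0,0,0.019]],[[0.22,0.73,-0.03],[0,0,0.019]],[[0.22,0.73,-0.03],[0,0,0.019]]]' >/dev/null
python3 -m handwheel '[[[0,0,0],[0,0,0]],[[0,0,0],[0,0,0]],[[0,0,0],[0,0,0]]]' | tail -1
python3 wl.py w4.png .06 .1
python3 g.py 500.4 171 68 175
```

```text
opening: 0.0877
[ 315    0   43   39 1375] [483.9  34.9] [15.6 24.9] 85.3 88.8
[ 310  213   33   39 1028] [499.8 170.4] [23.  23.1] 85.8 83.3
t=13.13 pos [503.1 168.2 204.4] ori [-1.800e+02 -1.000e-01  1.756e+02] open 87.9 F [ 0.2 -0.2  0.2] j [ 40.   9. -20.  -0. -61. -44.]
shift [0.014  0.0133 0.6818] turn [-0.0001 -0.0001  0.0017]
```

View pics/w4.png

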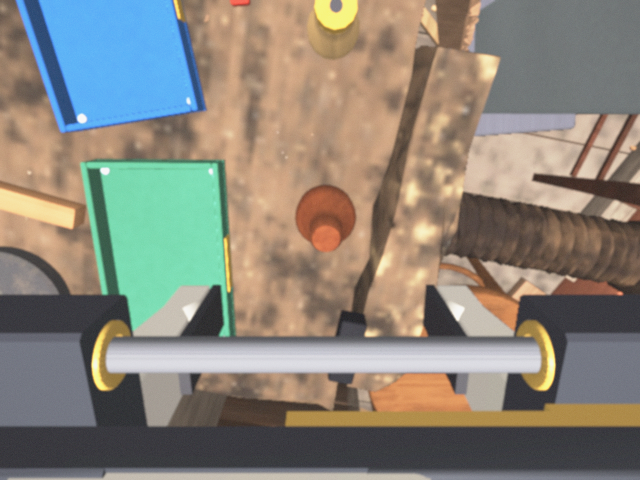

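```bash
python3 -m handwheel '[[[0.015,0.012,0.5],[0,0,0]],[[0.015,0.012,0.5],[0,0,0]],[[0.015,0.012,0.5],[0,0,0]],[[0.015,0.012,0.5],[0,0,0]],[[0.015,0.012,0.5],[0,0,0]]]' >/dev/null
python3 -m handwheel '[[[0,0,0.08],[0,0,0]],[[0,0,0.175],[0,0,0]],[[0,0,0.175],[0,0,0]],[[0,0,0.175],[0,0,0]]]' >/dev/null
python3 g.py 500 170.7 68 175
```

```text
t=13.88 pos [500.9 171.9  71.2] ori [180.    0.  175.7] open 87.7 F [-0.1  0.6  1.1] j [ 40.  17. -30.   0. -43. -45.]
shift [ 0.0042 -0.0064  0.0159] turn [0.     0.0001 0.0019]
```

```bash
python3 -m handwheel '[[[0.004,-0.006,0.01],[0,0,0]],[[0.004,-0.006,0.01],[0,0,0]],[[0.004,-0.006,0.01],[0,0,0]],[[0.004,-0.006,0.01],[0,0,0]],[[0.004,-0.006,0.01],[0,0,0]]]' 1 >/dev/null
python3 -m handwheel '[[[0,0,0],[0,0,0]],[[0,0,0],[0,0,0]],[[0,0,0],[0,0,0]],[[0,0,0],[0,0,0]],[[0,0,0],[0,0,0]]]'
python3 -m handwheel '[[[0,0,-0.1],[0,0,0]],[[0,0,-0.2],[0,0,0]],[[0,0,-0.35],[0,0,0]],[[0,0,-0.35],[0,0,0]],[[0,0,-0.35],[0,0,0]]]'
python3 g.py 648.5 249 140 175
```

```text
clock: 14.72
tool_pos: [0.4993, 0.1709, 0.0679]
orientation: [-180.0, -0.0, 175.7]
force: [1.0, -0.5, -0.5]
opening: 0.0266
clock: 15.13
tool_pos: [0.5001, 0.1715, 0.1395]
orientation: [179.9, 0.1, 175.7]
force: [-0.5, 0.2, -1.8]
opening: 0.0246
t=15.13 pos [500.1 171.5 139.5] ori [1.799e+02 1.000e-01 1.757e+02] open 24.6 F [-0.5  0.2 -1.8] j [ 40.  12. -26.   0. -52. -44.]
shift [-7.110e-01  4.417e-01  6.000e-04] turn [0.0004 0.0004 0.002 ]
```

```bash
python3 -m handwheel '[[[-0.71,0.44,0],[0,0,0.002]],[[-0.71,0.44,0],[0,0,0.002]],[[-0.71,0.44,0],[0,0,0.002]],[[-0.71,0.44,0],[0,0,0.002]],[[-0.71,0.44,0],[0,0,0.002]]]' >/dev/null
python3 -m handwheel '[[[0,0,0],[0,0,0]],[[0,0,0],[0,0,0]],[[0,0,0],[0,0,0]],[[0,0,0],[0,0,0]]]' | tail -1
python3 g.py 648.5 248.5 74 175
```

```text
opening: 0.0245
t=15.88 pos [646.6 247.5 138.2] ori [-180.   -0.  175.] open 24.5 F [-0.3  0.8 -0.5] j [ 37.  26.  -4.  -0. -59. -42.]
shift [-0.0092  0.0058  0.3209] turn [-0. -0. -0.]
```

```bash
python3 -m handwheel '[[[-0.009,0.005,0.1],[0,0,0]],[[-0.009,0.005,0.2],[0,0,0]],[[-0.009,0.005,0.28],[0,0,0]],[[-0.009,0.005,0.3],[0,0,0]],[[-0.009,0.005,0.3],[0,0,0]]]' >/dev/null
python3 -m handwheel '[[[0,0,0],[0,0,0]],[[0,0,0],[0,0,0]],[[0,0,0],[0,0,0]]]'
```

```text
clock: 16.55
tool_pos: [0.65, 0.2492, 0.0796]
orientation: [179.9, 0.1, 175.0]
force: [0.1, 0.1, -0.1]
opening: 0.0246
```

```bash
python3 -m handwheel '[[[0,0,0.008],[0,0,0]],[[0,0,0.016],[0,0,0]],[[0,0,0.022],[0,0,0]],[[0,0,0.022],[0,0,0]],[[0,0,0.022],[0,0,0]]]'
python3 -m handwheel '[[[0,0,0.004],[0,0,0]],[[0,0,0.004],[0,0,0]],[[0,0,0.004],[0,0,0]],[[0,0,0.004],[0,0,0]]]'
```

```text
clock: 16.97
tool_pos: [0.6493, 0.2488, 0.0734]
orientation: [-180.0, -0.0, 175.0]
force: [-0.0, -0.6, -0.5]
opening: 0.024
clock: 17.3
tool_pos: [0.6495, 0.2489, 0.073]
orientation: [180.0, 0.0, 175.0]
force: [-0.2, -0.2, 1.5]
opening: 0.0244
```

```bash
python3 -m handwheel '[[[0,0,0],[0,0,0]],[[0,0,0],[0,0,0]],[[0,0,0],[0,0,0]],[[0,0,0],[0,0,0]],[[0,0,0],[0,0,0]]]' -0.1 | tail -1
python3 -m handwheel '[[[0,0,0],[0,0,0]],[[0,0,-0.05],[0,0,0]],[[0,0,-0.2],[0,0,0]],[[0,0,-0.4],[0,0,0]],[[0,0,-0.65],[0,0,0]]]' >/dev/null
python3 -m handwheel '[[[0,0,-0.05],[0,0,0]],[[0,0,-0.05],[0,0,0]],[[0,0,-0.05],[0,0,0]]]' -1
python3 g.py 484 28.5 200 175
```

```text
opening: 0.047
clock: 18.38
tool_pos: [0.6497, 0.2492, 0.2066]
orientation: [179.9, 0.1, 175.0]
force: [-0.8, 0.5, -0.1]
opening: 0.0628
t=18.38 pos [649.7 249.2 206.6] ori [1.799e+02 1.000e-01 1.750e+02] open 62.8 F [-0.8  0.5 -0.1] j [ 37.  24.   1.  -0. -67. -42.]
shift [ 0.7291 -1.1716  0.0285] turn [ 0.0004  0.0004 -0.    ]
```

```bash
python3 -m handwheel '[[[0.36,-0.58,0.015],[0,0,0]],[[0.36,-0.58,0.015],[0,0,0]],[[0.36,-0.58,0.015],[0,0,0]],[[0.36,-0.58,0.015],[0,0,0]],[[0.36,-0.58,0.015],[0,0,0]]]' >/dev/null
python3 -m handwheel '[[[0.36,-0.58,0.015],[0,0,0]],[[0.36,-0.58,0.015],[0,0,0]],[[0.36,-0.58,0.015],[0,0,0]],[[0.36,-0.58,0.015],[0,0,0]],[[0.36,-0.58,0.015],[0,0,0]]]' >/dev/null
python3 -m handwheel '[[[0,0,0],[0,0,0]],[[0,0,0],[0,0,0]],[[0,0,0],[0,0,0]]]' | tail -1
python3 wl.py w5.png .075 .1
python3 g.py 484 30 74 175
```

```text
opening: 0.0878
[ 307  214   37   41 1181] [483.2  29.2] [24.1 24.2] 39.1 88.9
t=19.52 pos [486.3  31.1 198.1] ori [-180.   -0.  175.] open 87.7 F [-0.5 -0.1  0.4] j [ 27.   5. -26.  -0. -59. -32.]
shift [ 0.0106 -0.0064  0.6204] turn [-0.     -0.0001  0.0001]
```

```bash
python3 -m handwheel '[[[0.013,-0.008,0.5],[0,0,0]],[[0.013,-0.008,0.5],[0,0,0]],[[0.013,-0.008,0.5],[0,0,0]],[[0.013,-0.008,0.5],[0,0,0]],[[0.013,-0.008,0.5],[0,0,0]]]' >/dev/null
python3 -m handwheel '[[[0,0,0.06],[0,0,0]],[[0,0,0.12],[0,0,0]],[[0,0,0.12],[0,0,0]],[[0,0,0.12],[0,0,0]]]' >/dev/null
python3 g.py 483.5 29.4 73 175
```

```text
t=20.27 pos [483.9  29.5  75.7] ori [1.80e+02 1.00e-01 1.75e+02] open 87.7 F [ 0.4 -0.9  0.7] j [ 27.  13. -35.   0. -42. -32.]
shift [ 0.0021 -0.0005  0.0134] turn [0.0001 0.0002 0.0001]
```

```bash
python3 -m handwheel '[[[0.001,0,0.008],[0,0,0]],[[0.001,0,0.008],[0,0,0]],[[0.001,0,0.008],[0,0,0]],[[0.001,0,0.008],[0,0,0]],[[0.001,0,0.008],[0,0,0]]]' 1 >/dev/null
python3 -m handwheel '[[[0,0,0],[0,0,0]],[[0,0,0],[0,0,0]],[[0,0,0],[0,0,0]],[[0,0,0],[0,0,0]],[[0,0,0],[0,0,0]]]' >/dev/null
python3 -m handwheel '[[[0,0,0],[0,0,0]],[[0,0,0],[0,0,0]]]'
python3 -m handwheel '[[[0,0,-0.1],[0,0,0]],[[0,0,-0.2],[0,0,0]],[[0,0,-0.35],[0,0,0]],[[0,0,-0.35],[0,0,0]],[[0,0,-0.35],[0,0,0]]]'
python3 g.py 641 163 145 175
```

```text
clock: 21.27
tool_pos: [0.4826, 0.0289, 0.0727]
orientation: [-180.0, -0.0, 175.0]
force: [-0.2, 0.5, 0.3]
opening: 0.0252
clock: 21.68
tool_pos: [0.4836, 0.0294, 0.1443]
orientation: [179.9, 0.2, 175.0]
force: [0.7, 0.1, -1.4]
opening: 0.0253
t=21.68 pos [483.6  29.4 144.3] ori [179.9   0.2 175. ] open 25.3 F [ 0.7  0.1 -1.4] j [ 27.   8. -31.   0. -52. -32.]
shift [-7.255e-01  7.340e-01  2.000e-04] turn [ 0.0003  0.0005 -0.    ]
```

```bash
python3 -m handwheel '[[[-0.72,0.73,0],[0,0,0]],[[-0.72,0.73,0],[0,0,0]],[[-0.72,0.73,0],[0,0,0]],[[-0.72,0.73,0],[0,0,0]],[[-0.72,0.73,0],[0,0,0]]]' >/dev/null
python3 -m handwheel '[[[0,0,0],[0,0,0]],[[0,0,0],[0,0,0]],[[0,0,0],[0,0,0]],[[0,0,0],[0,0,0]]]' | tail -1
python3 g.py 641 163 84 175
```

```text
opening: 0.0253
t=22.43 pos [637.8 161.  141.9] ori [-1.799e+02 -1.000e-01  1.750e+02] open 25.3 F [ 0.5 -0.2 -0.9] j [ 31.  23.  -9.  -0. -58. -36.]
shift [-0.0155  0.0114  0.2896] turn [-0.0001 -0.0003 -0.0001]
```

```bash
python3 -m handwheel '[[[-0.013,0.009,0.1],[0,0,0]],[[-0.013,0.009,0.2],[0,0,0]],[[-0.013,0.009,0.27],[0,0,0]],[[-0.013,0.009,0.29],[0,0,0]],[[-0.013,0.009,0.29],[0,0,0]]]' >/dev/null
python3 -m handwheel '[[[0,0,0],[0,0,0]],[[0,0,0],[0,0,0]],[[0,0,0],[0,0,0]]]' >/dev/null
python3 -m handwheel '[[[0,0,0.008],[0,0,0]],[[0,0,0.016],[0,0,0]],[[0,0,0.023],[0,0,0]],[[0,0,0.023],[0,0,0]],[[0,0,0.023],[0,0,0]]]'
```

```text
clock: 23.52
tool_pos: [0.6416, 0.1634, 0.08]
orientation: [-180.0, -0.0, 175.0]
force: [0.8, -0.0, -1.0]
opening: 0.025
```

```bash
python3 -m handwheel '[[[0,0,0.005],[0,0,0]],[[0,0,0.01],[0,0,0]],[[0,0,0.01],[0,0,0]],[[0,0,0.01],[0,0,0]]]'
python3 -m handwheel '[[[0,0,0],[0,0,0]],[[0,0,0],[0,0,0]],[[0,0,0],[0,0,0]],[[0,0,0],[0,0,0]],[[0,0,0],[0,0,0]]]' -0.1 | tail -1
python3 -m handwheel '[[[0,0,0],[0,0,0]],[[0,0,-0.05],[0,0,0]],[[0,0,-0.2],[0,0,0]],[[0,0,-0.4],[0,0,0]],[[0,0,-0.65],[0,0,0]]]' >/dev/null
python3 -m handwheel '[[[0,0,-0.05],[0,0,0]],[[0,0,-0.05],[0,0,0]],[[0,0,-0.05],[0,0,0]]]' -1
python3 g.py 484 -419.7 200 91.9
```

```text
clock: 23.85
tool_pos: [0.6416, 0.1634, 0.0781]
orientation: [-180.0, -0.0, 175.0]
force: [-0.1, 0.4, -0.7]
opening: 0.025
opening: 0.0474
clock: 24.93
tool_pos: [0.642, 0.1637, 0.212]
orientation: [179.9, 0.1, 175.0]
force: [0.1, 0.1, -0.2]
opening: 0.0629
t=24.93 pos [642.  163.7 212. ] ori [1.799e+02 1.000e-01 1.750e+02] open 62.9 F [ 0.1  0.1 -0.2] j [ 31.  20.  -3.  -0. -66. -36.]
shift [ 0.5323 -2.9748  0.0525] turn [6.000e-04 1.000e-04 2.308e-01]
```

```bash
python3 -m handwheel '[[[0.133,-0.743,0],[0,0,0]],[[0.133,-0.743,0],[0,0,0]],[[0.133,-0.743,0],[0,0,0]],[[0.133,-0.743,0],[0,0,0]],[[0.133,-0.743,0],[0,0,0]]]' >/dev/null
python3 - <<'E'
from h import *
c=snapshot("side");save("s2.png",c,(190,200,370,340),4)
E
python3 -m handwheel '[[[0.133,-0.743,0],[0,0,0]],[[0.133,-0.743,0],[0,0,0]],[[0.133,-0.743,0],[0,0,0]],[[0.133,-0.743,0],[0,0,0]],[[0.133,-0.743,0],[0,0,0]]]' >/dev/null
python3 -m handwheel '[[[0.133,-0.743,0],[0,0,0]],[[0.133,-0.743,0],[0,0,0]],[[0.133,-0.743,0],[0,0,0]],[[0.133,-0.743,0],[0,0,0]],[[0.133,-0.743,0],[0,0,0]]]' >/dev/null
python3 -m handwheel '[[[0.133,-0.743,0],[0,0,0]],[[0.133,-0.743,0],[0,0,0]],[[0.133,-0.743,0],[0,0,0]],[[0.133,-0.743,0],[0,0,0]],[[0.133,-0.743,0],[0,0,0]]]' >/dev/null
python3 -m handwheel '[[[0,0,0],[0,0,0.09]],[[0,0,0],[0,0,0.09]],[[0,0,0],[0,0,0.09]],[[0,0,0],[0,0,0.09]],[[0,0,0],[0,0,0.09]]]' >/dev/null
python3 -m handwheel '[[[0,0,0],[0,0,0.09]],[[0,0,0],[0,0,0.09]],[[0,0,0],[0,0,0.09]],[[0,0,0],[0,0,0.09]],[[0,0,0],[0,0,0.09]]]' >/dev/null
python3 -m handwheel '[[[0,0,0],[0,0,0.05]],[[0,0,0],[0,0,0.05]],[[0,0,0],[0,0,0.05]],[[0,0,0],[0,0,0.05]],[[0,0,0],[0,0,0.05]]]'
python3 wl.py w6.png .01 .04
python3 g.py 484 -419.7 150 91.9
```

```text
clock: 27.9
tool_pos: [0.4843, -0.4186, 0.2093]
orientation: [-180.0, -0.0, 92.4]
force: [0.3, -0.9, 0.1]
opening: 0.0874
[ 410    0  230   77 7944] [ 328.5 -272.4] [179.6  37.7] 76.2 36.3
[  66    5  238   91 4165] [ 363.2 -529.8] [187.6  17.8] 75.7 12.1
[    0    94   211   237 14027] [ 492. -609.] [179.9 205. ] 79.5 15.5
[ 306  139   29  141 3905] [ 485.5 -421.1] [124.2  24. ] 2.3 17.6
[220 318  79  18 688] [ 608.  -474.9] [73.1 15.8] 79.6 14.5
[ 178  373  146   53 2666] [ 673.1 -481.4] [142.8  45.3] 87.2 25.4
t=27.95 pos [ 484.2 -418.7  209.4] ori [-180.    -0.    92.4] open 87.5 F [-0.1  0.7 -0.1] j [-23.  18.  -6.  -0. -65. -64.]
shift [-0.0049 -0.0011  0.2968] turn [-0.0001 -0.0001  0.0013]
```

View pics/s2.png

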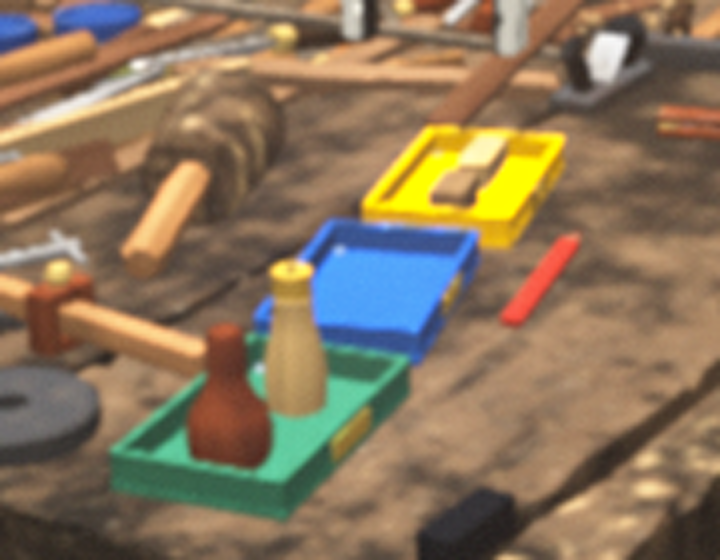

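View pics/w6.png

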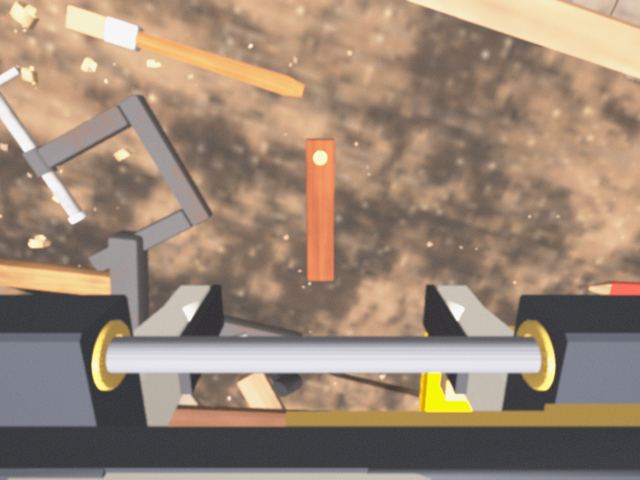

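The handles stand upright in the green tray. The bevel is at wrist pixel (320,210), its brass pivot at (320,157), aligned with the jaws. Before descending I'll check the clamp's height under the gripper body.

```bash
python3 - <<'E'
from h import *
W=np.load("topW.npy");m=(abs(W[...,0]-485)<50)&(abs(W[...,1]+420)<105);print(np.nanmax(W[m][:,2]))
E
python3 -m handwheel '[[[-0.009,0.004,0.5],[0,0,0]],[[-0.009,0.004,0.8],[0,0,0]],[[-0.009,0.004,0.8],[0,0,0]],[[-0.009,0.004,0.8],[0,0,0]],[[-0.009,0.004,0.8],[0,0,0]]]' >/dev/null
python3 -m handwheel '[[[0,0,0.08],[0,0,0]],[[0,0,0.14],[0,0,0]],[[0,0,0.14],[0,0,0]],[[0,0,0.14],[0,0,0]]]' >/dev/null
python3 g.py 485.5 -420.5 18 92.1
```

```text
t=28.70 pos [ 484.9 -421.3   22.7] ori [180.    0.   92.2] open 87.8 F [ 0.3 -0.6 -0.8] j [-24.  29. -17.   0. -43. -64.]
shift [0.004  0.003  0.0235] turn [0.     0.     0.0004]Traceback (most recent call last):
  File "<stdin>", line 2, in <module>
    res = np.fmax.reduce(a, axis=axis, out=out, **kwargs)
ValueError: zero-size array to reduction operation fmax which has no identity
```

The check failed because I used mm against metres. The descent met no force though, so I'm carrying on.

```bash
python3 -m handwheel '[[[0.003,0.003,0.022],[0,0,0]],[[0.003,0.003,0.022],[0,0,0]],[[0.003,0.003,0.022],[0,0,0]],[[0.003,0.003,0.022],[0,0,0]],[[0.003,0.003,0.022],[0,0,0]]]' 1 
python3 -m handwheel '[[[0,0,0],[0,0,0]],[[0,0,0],[0,0,0]],[[0,0,0],[0,0,0]],[[0,0,0],[0,0,0]],[[0,0,0],[0,0,0]]]' >/dev/null
python3 -m handwheel '[[[0,0,0],[0,0,0]],[[0,0,0],[0,0,0]]]'
python3 -m handwheel '[[[0,0,-0.1],[0,0,0]],[[0,0,-0.2],[0,0,0]],[[0,0,-0.5],[0,0,0]],[[0,0,-0.5],[0,0,0]],[[0,0,-0.5],[0,0,0]]]'
python3 g.py 653 -6 120 184.5
```

```text
clock: 29.12
tool_pos: [0.4854, -0.4207, 0.018]
orientation: [180.0, 0.0, 92.2]
force: [-0.5, 0.0, 0.1]
opening: 0.0596
clock: 29.7
tool_pos: [0.4851, -0.4206, 0.0175]
orientation: [-180.0, -0.0, 92.2]
force: [-0.2, -0.3, 0.7]
opening: 0.0238
clock: 30.12
tool_pos: [0.4877, -0.4222, 0.123]
orientation: [179.6, 0.3, 92.2]
force: [1.2, -0.3, -1.0]
opening: 0.0238
t=30.12 pos [ 487.7 -422.2  123. ] ori [179.6   0.3  92.2] open 23.8 F [ 1.2 -0.3 -1. ] j [-24.  23. -12.   0. -54. -64.]
shift [2.0469 0.9073 0.0118] turn [ 1.400e-03 -2.000e-04  2.437e-01]
```

Joint 6 runs out of range one way, so I'll turn by −0.256 instead. The half-turn grasp is equivalent.

```bash
python3 -m handwheel '[[[0.68,0.302,0],[0,0,0]],[[0.68,0.302,0],[0,0,0]],[[0.68,0.302,0],[0,0,0]],[[0.68,0.302,0],[0,0,0]],[[0.68,0.302,0],[0,0,0]]]' >/dev/null
python3 -m handwheel '[[[0.68,0.302,0],[0,0,0]],[[0.68,0.302,0],[0,0,0]],[[0.68,0.302,0],[0,0,0]],[[0.68,0.302,0],[0,0,0]],[[0.68,0.302,0],[0,0,0]]]' >/dev/null
python3 -m handwheel '[[[0.68,0.302,0],[0,0,0]],[[0.68,0.302,0],[0,0,0]],[[0.68,0.302,0],[0,0,0]],[[0.68,0.302,0],[0,0,0]],[[0.68,0.302,0],[0,0,0]]]' >/dev/null
python3 -m handwheel '[[[0,0,0],[0,0,-0.09]],[[0,0,0],[0,0,-0.09]],[[0,0,0],[0,0,-0.09]],[[0,0,0],[0,0,-0.09]],[[0,0,0],[0,0,-0.09]]]' >/dev/null
python3 -m handwheel '[[[0,0,0],[0,0,-0.09]],[[0,0,0],[0,0,-0.09]],[[0,0,0],[0,0,-0.09]],[[0,0,0],[0,0,-0.09]],[[0,0,0],[0,0,-0.09]]]' >/dev/null
python3 -m handwheel '[[[0,0,0],[0,0,-0.076]],[[0,0,0],[0,0,-0.076]],[[0,0,0],[0,0,-0.076]],[[0,0,0],[0,0,-0.076]],[[0,0,0],[0,0,-0.076]]]'
python3 g.py 653 -6 24 184.5
```

```text
clock: 32.62
tool_pos: [0.6502, -0.0067, 0.117]
orientation: [-180.0, -0.1, -175.4]
force: [0.1, -1.2, -0.9]
opening: 0.024
t=32.62 pos [650.2  -6.7 117. ] ori [-1.800e+02 -1.000e-01 -1.754e+02] open 24.0 F [ 0.1 -1.2 -0.9] j [ 17.  24. -11.  -0. -55. -12.]
shift [-0.0145  0.0023  0.465 ] turn [-0.     -0.0001  0.0002]
```

```bash
python3 -m handwheel '[[[-0.013,0.002,0.15],[0,0,0]],[[-0.013,0.002,0.3],[0,0,0]],[[-0.013,0.002,0.4],[0,0,0]],[[-0.013,0.002,0.45],[0,0,0]],[[-0.013,0.002,0.455],[0,0,0]]]' >/dev/null
python3 -m handwheel '[[[0,0,0],[0,0,0]],[[0,0,0],[0,0,0]],[[0,0,0],[0,0,0]]]'
python3 g.py 653 -6 23.5 184.5
```

```text
clock: 33.28
tool_pos: [0.6544, -0.0052, 0.0282]
orientation: [180.0, 0.2, -175.7]
force: [0.3, -0.4, -1.2]
opening: 0.0239
t=33.28 pos [654.4  -5.2  28.2] ori [ 180.     0.2 -175.7] open 23.9 F [ 0.3 -0.4 -1.2] j [ 17.  30. -16.   0. -45. -12.]
shift [ 0.0071 -0.0034  0.0234] turn [ 0.      0.0004 -0.0005]
```

```bash
python3 -m handwheel '[[[0.005,0,0.012],[0,0,0]],[[0.005,0,0.023],[0,0,0]],[[0.005,0,0.023],[0,0,0]],[[0.005,0,0.023],[0,0,0]]]'
python3 -m handwheel '[[[0,0,0],[0,0,0]],[[0,0,0],[0,0,0]],[[0,0,0],[0,0,0]],[[0,0,0],[0,0,0]],[[0,0,0],[0,0,0]]]' -0.02 | tail -2
python3 -m handwheel '[[[0,0,0],[0,0,0]],[[0,0,-0.05],[0,0,0]],[[0,0,-0.2],[0,0,0]],[[0,0,-0.4],[0,0,0]],[[0,0,-0.6],[0,0,0]]]' >/dev/null
python3 -m handwheel '[[[0,0,-0.4],[0,0,0]],[[0,0,-0.4],[0,0,0]],[[0,0,-0.4],[0,0,0]],[[0,0,-0.4],[0,0,0]]]'
python3 -m handwheel '[[[0.5,0.8,-0.2],[0,0,0]],[[0.5,0.8,-0.2],[0,0,0]],[[0.5,0.8,-0.2],[0,0,0]],[[0.5,0.8,-0.2],[0,0,0]],[[0.5,0.8,-0.2],[0,0,0]]]' | head -2
```

```text
clock: 33.62
tool_pos: [0.6526, -0.0053, 0.0225]
orientation: [180.0, 0.1, -175.6]
force: [-0.9, 0.5, 3.2]
opening: 0.0238
force: [1.1, 0.3, -0.3]
opening: 0.0443
clock: 34.78
tool_pos: [0.6536, -0.0052, 0.2264]
orientation: [179.9, 0.4, -175.6]
force: [-1.5, 0.0, -1.0]
opening: 0.0447
clock: 35.2
tool_pos: [0.5382, 0.1483, 0.2624]
```

```bash
python3 -m handwheel '[[[0.1,-0.9,0],[0,0,0]],[[0.1,-0.9,0],[0,0,0]],[[0.1,-0.9,0],[0,0,0]],[[0.1,-0.9,0],[0,0,0]],[[0.1,-0.9,0],[0,0,0]]]' >/dev/null
python3 -m handwheel '[[[0.2,-0.9,0],[0,0,0]],[[0.2,-0.9,0],[0,0,0]],[[0.2,-0.9,0],[0,0,0]],[[0.2,-0.9,0],[0,0,0]],[[0.2,-0.9,0],[0,0,0]]]' >/dev/null
python3 -m handwheel '[[[0.35,-0.9,0],[0,0,0]],[[0.35,-0.9,0],[0,0,0]],[[0.35,-0.9,0],[0,0,0]],[[0.35,-0.9,0],[0,0,0]],[[0.35,-0.9,0],[0,0,0]]]' >/dev/null
python3 -m handwheel '[[[0.4,-0.7,0],[0,0,0]],[[0.4,-0.7,0],[0,0,0]],[[0.4,-0.7,0],[0,0,0]],[[0.4,-0.7,0],[0,0,0]],[[0.4,-0.7,0],[0,0,0]]]' | head -2
python3 -m handwheel '[[[0,0,0],[0,0,0]],[[0,0,0],[0,0,0]],[[0,0,0],[0,0,0]]]' >/dev/null
python3 - <<'E'
from h import *
c=snapshot("top");save("top9.png",c,(130,165,530,335),2);W=cloud(c)
def comp(n,x0,y0,x1,y1,lo,hi):
    w=W[y0:y1,x0:x1];k,l,s,_=cv2.connectedComponentsWithStats(((w[...,2]>lo)&(w[...,2]<hi)).astype(np.uint8))
    for i in range(1,k):
        if s[i,4]>60:
            p=w[l==i];r=cv2.minAreaRect((p[:,:2]*1000).astype(np.float32));print(n,np.round(r[0],1),np.round(r[1],1),round(r[2],1),"z",np.round(np.nanmedian(p[:,2])*1000,1))
comp("pencil",268,235,355,255,.004,.03);comp("plane",450,200,520,235,.012,.2)
comp("green",150,172,238,236,.07,.12);comp("blue",250,182,316,222,.012,.04);comp("yellow",338,184,404,222,.012,.05)
c=snapshot("side");save("s9.png",c,(190,200,370,340),4)
E
```

```text
clock: 36.87
tool_pos: [0.3788, -0.5517, 0.26]
pencil [553.3 -80.6] [ 17.2 169.9] 0.1 z 7.9
plane [ 654.2 -567.5] [17.1 33.1] 0.7 z 14.5
plane [ 615.7 -508.1] [158.1  44.2] 78.7 z 27.0
green [649.8 247.9] [21.8 21. ] 23.8 z 88.6
green [641.6 164.4] [23.2 23.1] 0.7 z 93.9
blue [701.4  26.3] [ 4.1 86.5] 2.0 z 22.3
blue [651.2  -2.4] [ 24.5 124. ] 4.3 z 23.0
yellow [ 649.5 -176.2] [27.1 53.5] 2.8 z 31.1
yellow [ 652.8 -259.2] [24.5 65.4] 1.9 z 28.0
```

View pics/top9.png

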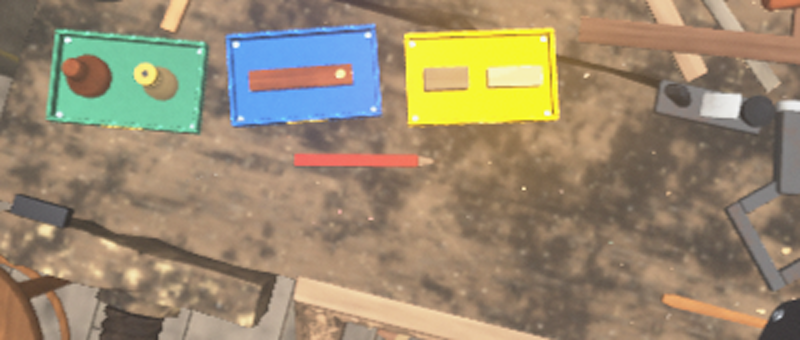

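View pics/s9.png

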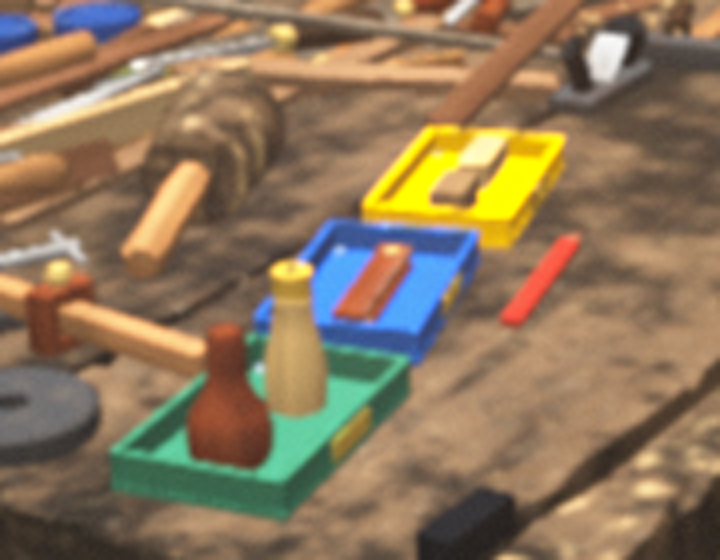

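All five pieces are inside the right trays, lying flat or standing upright as asked. The pencil and plane haven't moved, and the arm is clear, so I'm handing in.

```bash
python3 -c "
from plant import *
print(close_job())"
```

```text
the job is handed in; nothing more can be done
None
```

I sorted all five things and handed the job in at about 37 s of the 131 s allowed. The walnut and beech offcuts are in the yellow tray, the bulb and file handles in the green, and the folded bevel in the blue.

- **Final pictures and heights:** the offcuts and bevel lie flat on the tray floors, with tops at 31, 28 and 23 mm. The handles stand upright, with tops at about 89 and 94 mm. Nothing is piled up and everything is well inside its tray.
- **Left alone:** the plane measures the same as at the start, within 1 mm. The pencil's centre read 2.5 mm different, which is about the measuring noise (its measured length also changed by 5 mm), and it looks unmoved in the pictures. The black block that resembles the beech was not touched.
- **Forces:** none of the readings printed passed about 4 N, and the arm was clear of everything at hand-in.
- **Check that failed:** my check of the clamp's height before picking the bevel crashed on a unit mistake. I didn't repeat it, because that descent met no force.

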